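# Put the washed lid back on the loaded centrifuge rotor

### The job

The rotor is loaded and needs its lid. Lift the larger of the two round lids out of the draining rack by its edge, lay it down flat with its knob up on the white paper pad and let go; then take it by the knob and lower it onto the rotor until it sits fully home and level in the rim, letting go only once it is down. Leave the smaller lid in the rack and do not disturb the bottle or the tip box.

Things in the scene. Friction and masses are not known exactly. Their poses are not given: they have to be found in the camera images.
- rotor_lid: Larger grey metal lid, 0.2-0.35 kg. Along its z: spigot 100 mm across from z 0 to 8 mm (edge chamfered 1.5), flat flange 120 mm across from 8 to 16 mm, central knob from 16 to 40 mm. Origin: centre of the spigot's underside; +z out through the knob. At the start it stands on edge in either slot of the rack, z level along the rack's +y (lean under 4 degrees), origin 78 mm above the bench.
- lid_knob (a point): Middle of the larger lid's knob, 28 mm along the lid's +z from its origin; the knob is round, upright-sided, black, 24 mm across and 24 mm high.
- small_lid: Smaller lid of the same form (flange 92 mm, spigot 74 mm, knob 20 mm across and 18 mm high), origin and z as on the larger. It stands in the other slot and belongs to another rotor: leave it.
- rack: Draining rack, fixed: white drip tray 130 (x) by 170 (y) by 12 mm, two steel bars along y that carry the lids, four upright steel posts a slot, 28 mm either side of the middle in x and up to 85 mm above the bench. Slots at y -32 and +32 mm. Origin: centre of its underside.
- pad: White paper bench pad, fixed, 170 by 170 mm and 3 mm thick. Origin: centre of its underside, on the bench.
- rotor: Grey metal centrifuge rotor, fixed on the bench, 150 mm across, 70 mm high, six tubes in its bowl. Its raised rim is 126 mm across with an open mouth 103 mm across; the lid's spigot drops 8 mm into it until the flange rests on the rim. Lid home: lid's origin on the rotor's axis, 62 mm above the rotor's origin. Origin: centre of its underside, on the bench.
- rotor_rim (a point): Centre of the rotor's mouth, level with the top of the rim, 70 mm above the bench.
- bottle_white: White reagent bottle with screw cap, 52 mm across, 88 mm high, loose, a bystander. Origin: centre of its underside.
- tip_box: Closed blue pipette tip box, 85 by 120 by 66 mm, loose, a bystander. Origin: centre of its underside.

How it is judged:
On the way, in this order (a step that is already met when the one before it is completed fails the run):
1. the larger lid lies flat, knob up, on the paper pad and has been let go (x of rotor_lid in the frame of pad between -0.085 and 0.085 m and y of rotor_lid in the frame of pad between -0.085 and 0.085 m and angle between rotor_lid's own z axis and vertical below 0.07 rad and height (world z) of rotor_lid below 0.01 m and contact force between the fingers and rotor_lid below 0.05 N and linear speed of rotor_lid below 0.02 m/s), for 0.2 s.
2. the lid sits home in the rotor's rim while the fingers still hold it (horizontal distance between rotor_lid and rotor below 0.004 m and z of rotor_lid in the frame of rotor below 0.0645 m and angle between rotor_lid's own z axis and vertical below 0.06 rad and contact force between the fingers and rotor_lid above 0.3 N), for 0.15 s.
At the end, for the whole second after the job is handed in: The larger lid rests in the rotor's rim with its spigot inside: centred within 3.5 mm, no more than 1.5 mm above fully home, level within 0.025 rad, at rest and let go; the smaller lid still stands in the rack within 20 mm of its start (horizontal distance between rotor_lid and rotor below 0.0035 m and z of rotor_lid in the frame of rotor below 0.0635 m and angle between rotor_lid's own z axis and vertical below 0.025 rad and linear speed of rotor_lid below 0.01 m/s and angle between small_lid's own z axis and vertical above 1.4 rad and distance of small_lid from where it was at the start of the episode below 0.02 m); the robot touches nothing.
It fails at once if the smaller lid is knocked over or taken out of the rack (distance of small_lid from where it was at the start of the episode above 0.03 m).
It fails at once if the bottle or the tip box is pushed away by more than 30 mm (distance of any of bottle_white, tip_box from where it was at the start of the episode above 0.03 m).
It fails at once if the lid is let go over the rotor before it is home (horizontal distance between rotor_lid and rotor below 0.05 m and z of rotor_lid in the frame of rotor above 0.066 m and contact force between the fingers and rotor_lid below 0.02 N).
It also fails if it takes over 67 s, if anything falls off the work surface, if the arm or the gripper's body presses on something with over 40 N, if the wrist force passes 120 N, or if a joint passes its speed limit or range.

### The arm

A 7-joint arm with a two-finger parallel gripper is mounted at the origin on a cart in front of the work surface, level with it; the furniture and walls round the work are solid. World frame = base frame: x ahead of the robot, y to its left, z up, the work surface at z = 0. Lengths are in m, angles in rad, forces in N, time in s.
With the tool pointing down it reaches from about 0.425 to 0.925 m from the base axis. Payload 6.8 kg.
Tool frame: the origin (TCP) lies where the fingers leave the gripper's body, on its centre line; the fingertips stand 73 mm ahead of it and the grasp point (between the pads) lies 54 mm ahead of it; z points along the fingers, y is the line along which they close (so a half turn about z gives the same grasp; the last joint's range is limited). The gripper opens to 85 mm and grips with 20 to 120 N. Pads are 22 mm wide; open, the fingers measure 114 mm over their backs; the gripper's body (76 mm by 85 mm) begins 54 mm behind the grasp point. The pads swing forward as they close: fully open they stand 13 mm farther back than shut.
Start: joints at [1.168, 0.477, 0.022, 1.555, -0.011, 1.109, -0.083], TCP at [0.196, -0.646, 0.304] pointing down, gripper open.
Joint ranges: [-2.96, 2.96], [-0.34, 2.1], [-1.41, 1.46], [0.24, 2.44], [-1.37, 4.51], [0.17, 1.92], [-2.96, 2.96]. Speed limits (rad/s): [2.39, 2.39, 3.14, 3.14, 3.14, 3.14, 3.14].

### API

Orientations are given as a rotation vector (axis times angle).
In Python, from bench import r gives the robot as it stands.
- The arm moves only by the tool drive_effector, called after "Call:" as name(argument=value, ...), one argument or row to a line, values as JSON. Schema: {"type":"object","properties":{"ticks":{"type":"object","properties":{"dx":{"type":"array","items":{"type":"number"},"minItems":1,"maxItems":5},"dy":{"type":"array","items":{"type":"number"},"minItems":1,"maxItems":5},"dz":{"type":"array","items":{"type":"number"},"minItems":1,"maxItems":5},"ax":{"type":"array","items":{"type":"number"},"minItems":1,"maxItems":5},"ay":{"type":"array","items":{"type":"number"},"minItems":1,"maxItems":5},"az":{"type":"array","items":{"type":"number"},"minItems":1,"maxItems":5}},"additionalProperties":false,"required":["dx","dy","dz","ax","ay","az"]},"finger_gap":{"type":"number"},"clamp_n":{"type":"number"},"only":{"type":"string"},"quiet":{"type":"boolean"},"lines":{"type":"string"}},"required":["ticks"],"additionalProperties":false}. ticks is an object with one list for each field, all of the same length, 1 to 5, a row being the entries at one place: dx, dy, dz (the shift in m), ax, ay, az (a rotation vector in rad); each row is the pose to reach, as a shift and turn from the pose commanded when the call began, along the tool's axes at that moment; what a row does not reach only later rows make up. A row lasts 1/10 s, in which the tool goes at most 0.05 m and 0.15 rad, less where a joint would pass 70% of its speed; a pose out of reach is approached as far as the arm can. finger_gap is the finger opening in m, set as the call begins (left out keeps the last). The fingers move at their own pace and stop on an object; clamp_n is the grip in N (left out, the last holds). Time passes only in rows, so rows that do not move let the fingers close. The tool returns the time, the measured TCP pose, the force, the opening and the grip force at its end. only (a regular expression) keeps the lines of the reply that match it, lines (a string "A,B") keeps lines A to B, and quiet returns only ok. Input that does not fit is refused with a message, and nothing moves.
- r.get_obs(): the state, without advancing time (a new reading comes with each control period).
- r.grab_frame(name): name is "side" or "top" or "wrist"; returns (picture, depth): 400x640x3 uint8, blue, green, red; 400x640 float32, m along the optical axis (not along the pixel's ray), 0 where there is no reading.
- r.camera_info(name): a dict with "camera_matrix" (3x3 intrinsics, pixels), "R" (3x3) and "t" (3): a world point X has camera coordinates R X + t. Camera axes: x right, y down, z forward; pixel columns grow to the right and rows downward; lengths in m; the calibration is good to about 2 mm. A picture is of the moment at which its call begins: read the wrist's pose just before it. camera_info takes no time and is no camera call; for the wrist camera it gives the pose at the moment of the call.
- r.hand_in(): hands the job in; it is judged then, once.
The state is a dict: "clock": time; "joints": joint angles; "qvel": joint speeds; "tau": joint torques, N m; "tcp_pos": TCP position; "orientation": TCP orientation; "contact_force": force on the tool from outside, world axes, zero at the start; "moment": the same for the moment, N m; "grip_width": finger opening in m; "gripper_force": force on a finger pad.
Only numpy, scipy, OpenCV 4.12 (cv2) and the standard library are available. Lean on these libraries where they do the work, as an engineer would, in place of code of your own. Each camera call takes 0.05 s, during which the arm holds its last target. There are 200 camera calls.

## Working session

There is one attempt and no reset: what is moved stays moved. The work goes in short steps, Python scripts to look and compute and a tool call to move; the robot and the scene stay as the last step left them, time stands still between calls to the robot, and variables do not carry over. Pictures are saved under pics/ and viewed, at most 10 in all, crops included, and the job is handed in when it is done.

```bash
ls; mkdir -p pics; python3 - <<'E'
from bench import r
import cv2,numpy as np
o=r.get_obs(); print(o['clock'],o['tcp_pos'],o['orientation'],o['grip_width'])
np.set_printoptions(precision=4,suppress=True)
for n in("side","top","wrist"):
    c=r.camera_info(n);print(n,c["camera_matrix"].tolist(),(-c["R"].T@c["t"]),c["R"].tolist())
    p,d=r.grab_frame(n);cv2.imwrite(f"pics/{n}0.png",p);np.savez(f"pics/{n}0.npz",p=p,d=d,K=c["camera_matrix"],R=c["R"],t=c["t"])
E
```

```text
bench.py
pics
0.0 [ 0.19596921 -0.64542813  0.3029239 ] [-3.10572974e+00 -4.61097393e-01  6.06267240e-04] 0.08501646337832444
side [[465.5284938153758, 0.0, 324.7830152071906], [0.0, 465.5284938153758, 199.44762622807417], [0.0, 0.0, 1.0]] [ 0.5958 -1.2888  0.5071] [[0.9998317357529174, 0.008753496355111214, -0.016120684937970798], [-0.012087846865964758, -0.3466259745440016, -0.9379255395443531], [-0.013797975918708127, 0.937962584580527, -0.3464618388618933]]
top [[450.5647279013697, 0.0, 317.7313881303935], [0.0, 450.5647279013697, 201.62224398109365], [0.0, 0.0, 1.0]] [ 0.3951 -0.1247  1.4512] [[-0.02157790169871228, -0.9997150212309637, -0.010211291958158225], [-0.9915638394852596, 0.022705452708532456, -0.12761510350483896], [0.12781058791638072, 0.007371481701437908, -0.9917712008694316]]
wrist [[277.06198438432114, 0.0, 323.4232912446713], [0.0, 277.06198438432114, 197.4542300854347], [0.0, 0.0, 1.0]] [ 0.2575 -0.6266  0.3723] [[0.29064473405235236, -0.9568290225861403, -0.0019647148621239176], [-0.924171486513984, -0.28125545217144077, 0.25846166860556413], [-0.2478562125147793, -0.07330478947988621, -0.9660195162402978]]
```

View pics/top0.png

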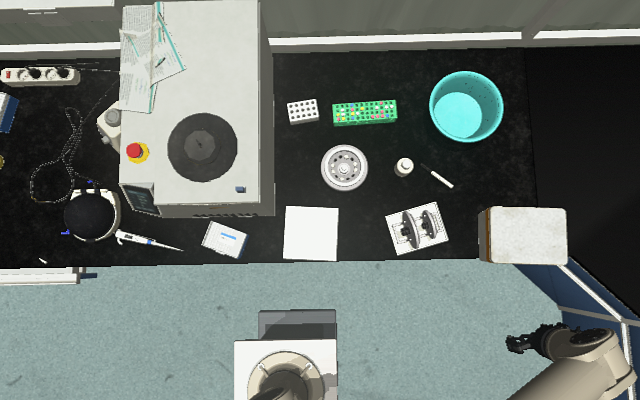

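View pics/side0.png

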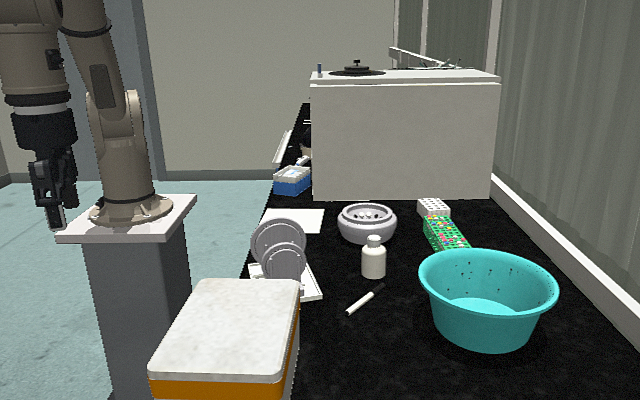

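The top view shows the rotor at (345,167), the pad at (311,233), the rack at (417,229), the bottle at (404,167) and the tip box at (225,239). In the side view the larger lid stands in the far slot (278,243), with the smaller lid in front of it (284,262).

```bash
cat > h.py <<'E'
import numpy as np,cv2
from scipy.spatial.transform import Rotation as Ro
np.set_printoptions(precision=4,suppress=True)
def load(f): return np.load(f"pics/{f}.npz")
def cloud(z):
    d=z['d'];v,u=np.mgrid[:400,:640];K=z['K']
    c=np.stack([(u-K[0,2])/K[0,0]*d,(v-K[1,2])/K[1,1]*d,d],-1)
    w=(c-z['t'])@z['R']; w[d<=0]=np.nan; return w
def ray(z,u,v,h):
    K=z['K'];q=np.array([(u-K[0,2])/K[0,0],(v-K[1,2])/K[1,1],1.])@z['R'];c=-z['R'].T@z['t']
    return c+q*(h-c[2])/q[2]
def snap(r,n,f):
    c=r.camera_info(n);p,d=r.grab_frame(n);cv2.imwrite(f"pics/{f}.png",p)
    np.savez(f"pics/{f}.npz",p=p,d=d,K=c["camera_matrix"],R=c["R"],t=c["t"]);return load(f)
E
python3 - <<'E'
from h import *
z=load('top0');p=z['p']
a=cv2.resize(p[190:265,375:465],None,fx=6,fy=6,interpolation=cv2.INTER_CUBIC)
s=load('side0')['p'];b=cv2.resize(s[195:310,235:330],(0,0),fx=4,fy=4,interpolation=cv2.INTER_CUBIC)[:450]
cv2.imwrite('pics/crop.png',cv2.resize(np.hstack([a,b[:,:380][:450]]),None,fx=.85,fy=.85))
w=cloud(z)
# rays at expected heights, depth-cloud check
for n,(u,v) in dict(rotor=(345,167),pad=(311,233),lid=(408,231),bottle=(404,167),box=(225,239)).items(): print(n,w[v,u])
# pad
hsv=cv2.cvtColor(p,cv2.COLOR_BGR2HSV);m=cv2.inRange(hsv,(0,0,200),(180,40,255));
n,l,st,ce=cv2.connectedComponentsWithStats(m)
for i in range(1,n):
    if st[i,4]>150 and 190<ce[i][1]<265: 
        c,_=cv2.findContours((l==i).astype(np.uint8),0,1);rc=cv2.minAreaRect(c[0]);print(st[i],ce[i],rc,[ray(z,*q,0.003)[:2] for q in cv2.boxPoints(rc)])
# rotor: points of height ~70mm near
q=w[(abs(w[...,2]-.07)<.004)&(abs(w[...,0]-w[167,345,0])<.09)&(abs(w[...,1]-w[167,345,1])<.09)]
(c,rad)=cv2.minEnclosingCircle(q[:,:2].astype(np.float32));print('rim',c,rad,len(q),np.median(q[:,2]))
g=w[195:262,380:455].reshape(-1,3)
for lo,hi in((-.02,.005),(.005,.03),(.03,.06),(.06,.09),(.09,.12),(.12,.16)):
    k=g[(g[:,2]>lo)&(g[:,2]<hi)];print(lo,len(k),k.mean(0) if len(k) else '')
E
```

```text
rotor [ 0.6861 -0.2035  0.0405]
pad [ 0.4808 -0.0901  0.0007]
lid [ 0.4751 -0.3852  0.088 ]
bottle [ 0.6729 -0.3829  0.0838]
box [0.4642 0.1725 0.0684]
[406 202  42  47 690] [427.8391 224.7348] ((426.7342224121094, 224.74180603027344), (40.80329895019531, 30.665210723876953), 72.47443389892578) [array([ 0.5483, -0.3981]), array([ 0.5761, -0.4938]), array([ 0.4499, -0.5261]), array([ 0.4226, -0.4314])]
[ 283  206   55   55 2759] [310.315  232.8887] ((310.2239990234375, 232.79640197753906), (52.55949401855469, 52.65462112426758), 2.726310968399048) [array([0.4034, 0.0017]), array([ 0.5723, -0.0084]), array([ 0.5603, -0.1782]), array([ 0.3919, -0.1656])]
[ 491  206  130  115 4517] [532.4944 238.9783] ((561.7941284179688, 251.05836486816406), (163.8977508544922, 76.35336303710938), 25.09153175354004) [array([ 0.4124, -0.5998]), array([ 0.633, -0.719]), array([ 0.3988, -1.1712]), array([ 0.1874, -1.0464])]
[385 211  31  44 536] [397.9123 233.2966] ((399.9432678222656, 232.57052612304688), (40.60254669189453, 18.820709228515625), 72.47443389892578) [array([ 0.5299, -0.3292]), array([ 0.547
[... 162 characters left out ...]
6308594, 27.02813720703125), 21.250505447387695) [array([0.4468, 0.2576]), array([0.5272, 0.2268]), array([0.4831, 0.1193]), array([0.4033, 0.1507])]
[116 229  32  15 168] [129.6607 237.0417] ((130.1184844970703, 240.00640869140625), (31.914487838745117, 12.909231185913086), 19.025606155395508) [array([0.4693, 0.5481]), array([0.5084, 0.5358]), array([0.4727, 0.4371]), array([0.4339, 0.4496])]
rim (0.6825098991394043, -0.1973528116941452) 0.06463806331157684 346 0.06950253242230894
-0.02 3038 [ 0.494  -0.4312 -0.0005]
0.005 1030 [ 0.4912 -0.4256  0.0109]
0.03 101 [ 0.4881 -0.4203  0.0464]
0.06 299 [ 0.4868 -0.4173  0.077 ]
0.09 249 [ 0.4875 -0.4194  0.1029]
0.12 127 [ 0.4817 -0.395   0.1298]
```

View pics/crop.png

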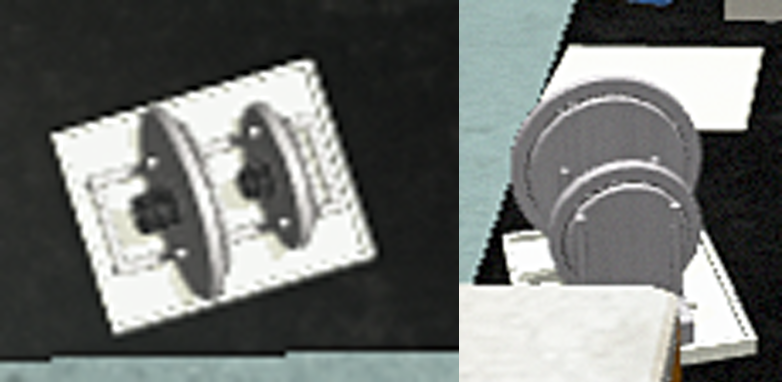

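The crop confirms that both knobs face left in the image (world +y). The larger lid is in the left slot at about (408,231), and the rack is yawed by about 15°. Next I measure the lid planes and plan the first approach.

```bash
python3 - <<'E'
from h import *
from bench import r
o=r.get_obs();R=Ro.from_rotvec(o['orientation']).as_matrix();print('tool axes cols\n',R)
W={n:cloud(load(n+'0')) for n in('top','side')}
def plane(q):
    for _ in range(4):
        c=q.mean(0);u,s,vt=np.linalg.svd(q-c);e=(q-c)@vt[2];q=q[abs(e)<max(.002,2*e.std())]
    return c,vt[2]*np.sign(vt[2][1]),e.std(),len(q)
n0=np.array([-.27,.963,0])
for n,w in W.items():
    g=w.reshape(-1,3);g=g[np.isfinite(g).all(1)]
    s=(g-[.487,-.42,0])@n0
    m=(g[:,2]>.09)&(g[:,2]<.16)&(abs(g[:,0]-.487)<.08)
    for nm,lo,hi in(('big',.0,.06),('small',-.07,-.0)):
        q=g[m&(s>lo)&(s<hi)]
        if len(q)>20: print(n,nm,len(q),plane(q),'top z',np.percentile(q[:,2],[90,98,100]),q[:,:2].min(0),q[:,:2].max(0))
E
```

```text
tool axes cols
 [[ 0.9569  0.2906 -0.0005]
 [ 0.2906 -0.9569  0.0013]
 [-0.0001 -0.0014 -1.    ]]
top big 267 (array([ 0.481 , -0.3918,  0.1184]), array([-0.2553,  0.9584,  0.1274]), np.float64(0.002721925091714792), 198) top z [0.135  0.1388 0.1414] [ 0.4263 -0.4137] [ 0.5352 -0.3665]
top small 109 (array([ 0.4969, -0.4567,  0.0996]), array([-0.1713,  0.7284, -0.6634]), np.float64(0.003858217241096395), 101) top z [0.1069 0.1084 0.1093] [ 0.464  -0.4691] [ 0.5309 -0.4431]
side big 1023 (array([ 0.4818, -0.4021,  0.1129]), array([-0.2492,  0.9523, -0.1763]), np.float64(0.0028811031513862905), 886) top z [0.131  0.1373 0.1403] [ 0.425 -0.418] [ 0.5369 -0.3783]
side small 319 (array([ 0.4978, -0.4603,  0.0991]), array([-0.1909,  0.7912, -0.581 ]), np.float64(0.0023727163073620438), 274) top z [0.1066 0.1088 0.1098] [ 0.4614 -0.4725] [ 0.5321 -0.442 ]
```

Call:
drive_effector(
  ticks={"dx":[0.043, 0.086, 0.129, 0.172, 0.216], "dy":[-0.019, -0.038, -0.057, -0.076, -0.095], "dz":[0, 0, 0, 0, 0], "ax":[0, 0, 0, 0, 0], "ay":[0, 0, 0, 0, 0], "az":[0.01, 0.02, 0.033, 0.033, 0.033]},
)

```text
clock: 0.65
tcp_pos: [0.3762, -0.4908, 0.3037]
orientation: [-3.115, -0.409, 0.0]
contact_force: [-0.2, -1.2, 0.5]
grip_width: 0.0854
gripper_force: 0.0
```

Call:
drive_effector(
  ticks={"dx":[0.043, 0.086, 0.13, 0.13], "dy":[-0.019, -0.038, -0.057, -0.057], "dz":[0, 0, 0, 0], "ax":[0, 0, 0, 0], "ay":[0, 0, 0, 0], "az":[0, 0, 0, 0]},
  finger_gap=0.04,
)

```text
clock: 1.05
tcp_pos: [0.4927, -0.3962, 0.3036]
orientation: [-3.109, -0.428, -0.006]
contact_force: [0.2, 0.3, -0.6]
grip_width: 0.0403
gripper_force: 0.0
```

```bash
python3 - <<'E'
from h import *
from bench import r
z=snap(r,'wrist','w1');o=r.get_obs();print(o['clock'],o['tcp_pos'],o['joints']);R=Ro.from_rotvec(o['orientation']).as_matrix();print(R)
z2=snap(r,'top','t1')
E
```

```text
1.1 [ 0.4895 -0.3995  0.3035] [ 0.6529  0.4094 -0.0885  1.6596  0.0375  1.0745 -0.7473]
[[ 0.9639  0.2664  0.001 ]
 [ 0.2664 -0.9639  0.002 ]
 [ 0.0015 -0.0017 -1.    ]]
```

View pics/w1.png

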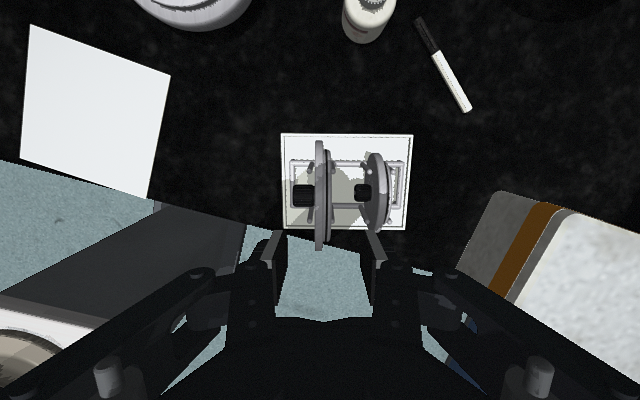

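The wrist picture shows the larger lid edge-on at about (322,195) with its black knob to the left. The smaller lid is at (375,192), and the tool's yaw matches the lid plane.

```bash
python3 - <<'E'
from h import *
from bench import r
o=r.get_obs();z=snap(r,'wrist','w2');R=Ro.from_rotvec(o['orientation']).as_matrix();T=o['tcp_pos'];print(T)
w=cloud(z);n=np.array([-.2588,.9659,0]);t=np.array([.9659,.2588,0])
print('top view px')
m=(np.abs(np.mgrid[:400,:640][0]-190)<65)&(np.abs(np.mgrid[:400,:640][1]-335)<65)
for nm,W in(('wrist',w[m]),('top',cloud(load('top0')).reshape(-1,3)),('side',cloud(load('side0')).reshape(-1,3))):
    W=W[np.isfinite(W).all(1)];s=(W-[.485,-.407,0])@n;a=(W-[.485,-.407,0])@t
    k=(abs(s)<.035)&(abs(a)<.09)
    for lo,hi in((.09,.11),(.11,.125),(.125,.145)):
        q=k&(W[:,2]>lo)&(W[:,2]<hi)
        if q.sum()>5: print(nm,lo,q.sum(),'s pct',np.percentile(s[q],[2,10,50,90,98]),'a',np.percentile(a[q],[1,50,99]),'zmax',W[q][:,2].max())
# rim edges in the wrist picture, row scan near top of the disc, cast at flange height
p=z['p'];g=cv2.cvtColor(p,cv2.COLOR_BGR2GRAY)
for v in(150,175,200): print(v,g[v,305:340].tolist())
for u in(316,328):
    X=ray(z,u,195,.138);d=X-[.485,-.407,0];print(u,X,'s',d@n,'a',d@t)
E
```

```text
[ 0.4871 -0.4021  0.3035]
top view px
wrist 0.09 232 s pct [0.0033 0.0042 0.01   0.0174 0.0286] a [-0.0521  0.0443  0.0574] zmax 0.10999633127895074
wrist 0.11 633 s pct [0.0022 0.0031 0.0079 0.0159 0.0178] a [-0.048   0.0208  0.0481] zmax 0.12495659341998193
wrist 0.125 865 s pct [0.0032 0.0059 0.0123 0.0166 0.0175] a [-0.0344  0.0022  0.0342] zmax 0.1382662485070205
top 0.09 75 s pct [0.0046 0.0123 0.0181 0.0227 0.0316] a [-0.0563  0.0024  0.0563] zmax 0.109743276362907
top 0.11 91 s pct [0.0022 0.0034 0.0147 0.018  0.0186] a [-0.0501 -0.0051  0.0489] zmax 0.12479592425053775
top 0.125 93 s pct [0.0032 0.0063 0.0137 0.0174 0.0182] a [-0.0348 -0.0004  0.0363] zmax 0.14144263794464187
side 0.09 469 s pct [0.0001 0.0012 0.0035 0.0112 0.0142] a [-0.056  -0.0034  0.0546] zmax 0.10993050932292928
side 0.11 328 s pct [-0.0003  0.0012  0.0042  0.0113  0.0147] a [-0.049  -0.0041  0.0461] zmax 0.12498650525504022
side 0.125 226 s pct [0.0019 0.0043 0.01   0.0139 0.0169] a [-0.0351 -0.0013  0.0345] zmax 0.14032294069100154
150 [239, 239, 240, 242, 184, 162, 179, 178, 178, 174, 174, 171, 132, 138, 137, 68, 25, 89, 155, 139, 122, 238, 241, 239, 240, 239, 239, 239, 239, 240, 239, 239, 239, 239, 239]
175 [159, 160, 160, 159, 96, 99, 123, 134, 133, 132, 133, 134, 109, 104, 104, 91, 15, 35, 114, 108, 97, 108, 164, 160, 159, 160, 159, 159, 159, 159, 159, 161, 160, 161, 159]
200 [130, 66, 69, 68, 83, 107, 116, 113, 113, 114, 116, 116, 98, 108, 118, 115, 12, 30, 113, 117, 104, 94, 64, 65, 76, 115, 111, 113, 113, 113, 111, 112, 113, 113, 113]
316 [ 0.4889 -0.3944  0.138 ] s 0.011143496691894537 a 0.007029109468990175
328 [ 0.4917 -0.4045  0.138 ] s 0.0006429310508830892 a 0.007069216340133662
```

Call:
drive_effector(
  ticks={"dx":[-0.003, -0.003, -0.003, -0.003, -0.003], "dy":[-0.005, -0.005, -0.005, -0.005, -0.005], "dz":[0.03, 0.06, 0.06, 0.06, 0.06], "ax":[0, 0, 0, 0, 0], "ay":[0, 0, 0, 0, 0], "az":[0, 0, 0, 0, 0]},
  finger_gap=0.044,
)

```text
clock: 1.7
tcp_pos: [0.482, -0.4008, 0.2457]
orientation: [3.113, 0.407, 0.003]
contact_force: [0.4, -0.4, 0.7]
grip_width: 0.0439
gripper_force: 0.0
```

```bash
python3 - <<'E'
from h import *
from bench import r
o=r.get_obs();R=Ro.from_rotvec(o['orientation']).as_matrix();d=np.array([.4825,-.3978,.184])-o['tcp_pos'];print(o['tcp_pos'],R.T@d)
E
```

```text
[ 0.482  -0.4008  0.2457] [ 0.0012 -0.0029  0.0617]
```

Call:
drive_effector(
  ticks={"dx":[0.001, 0.001, 0.001, 0.001], "dy":[-0.003, -0.003, -0.003, -0.003], "dz":[0.03, 0.062, 0.062, 0.062], "ax":[0, 0, 0, 0], "ay":[0, 0, 0, 0], "az":[0, 0, 0, 0]},
)

```text
clock: 2.1
tcp_pos: [0.4824, -0.3969, 0.1832]
orientation: [3.114, 0.409, 0.001]
contact_force: [0.4, -0.5, 0.0]
grip_width: 0.0441
gripper_force: 0.0
```

Call:
drive_effector(
  ticks={"dx":[0, 0, 0, 0, 0], "dy":[0, 0, 0, 0, 0], "dz":[0, 0, 0, 0, 0], "ax":[0, 0, 0, 0, 0], "ay":[0, 0, 0, 0, 0], "az":[0, 0, 0, 0, 0]},
  finger_gap=0,
  clamp_n=90,
)

```text
clock: 2.6
tcp_pos: [0.483, -0.3971, 0.1842]
orientation: [3.112, 0.409, 0.004]
contact_force: [-0.8, 0.9, 6.6]
grip_width: 0.0138
gripper_force: 89.6
```

Call:
drive_effector(
  ticks={"dx":[0, 0, 0, 0, 0], "dy":[0, 0, 0, 0, 0], "dz":[-0.03, -0.06, -0.1, -0.14, -0.17], "ax":[0, 0, 0, 0, 0], "ay":[0, 0, 0, 0, 0], "az":[0, 0, 0, 0, 0]},
)

```text
clock: 3.1
tcp_pos: [0.4822, -0.3965, 0.3555]
orientation: [3.113, 0.41, 0.004]
contact_force: [0.1, 0.4, -1.8]
grip_width: 0.0136
gripper_force: 88.8
```

Call:
drive_effector(
  ticks={"dx":[0, 0, 0, 0, 0], "dy":[-0.02, -0.05, -0.08, -0.11, -0.14], "dz":[0, 0, 0, 0, 0], "ax":[0.1, 0.2, 0.3, 0.4, 0.5], "ay":[0, 0, 0, 0, 0], "az":[0, 0, 0, 0, 0]},
)

```text
clock: 3.6
tcp_pos: [0.4455, -0.2603, 0.3529]
orientation: [-2.62, -0.345, 0.087]
contact_force: [0.1, -0.7, -1.6]
grip_width: 0.0137
gripper_force: 88.9
```

Call:
drive_effector(
  ticks={"dx":[0, 0, 0, 0], "dy":[0, 0, 0, 0], "dz":[0, 0, 0, 0], "ax":[0.1, 0.2, 0.3, 0.3], "ay":[0, 0, 0, 0], "az":[0, 0, 0, 0]},
)

```text
clock: 4.0
tcp_pos: [0.4453, -0.2626, 0.3505]
orientation: [-2.324, -0.302, 0.131]
contact_force: [-0.3, 0.3, -2.2]
grip_width: 0.0135
gripper_force: 89.2
```

```bash
python3 - <<'E'
from h import *
from bench import r
o=r.get_obs();R=Ro.from_rotvec(o['orientation']).as_matrix();print(o['joints'],'\n',R)
snap(r,'side','s2')
E
```

```text
[ 0.7652  0.4876 -0.1834  1.6138 -0.4199  1.6777 -0.6441] 
 [[ 0.9665  0.177  -0.1856]
 [ 0.2565 -0.6727  0.694 ]
 [-0.002  -0.7184 -0.6956]]
```

View pics/s2.png

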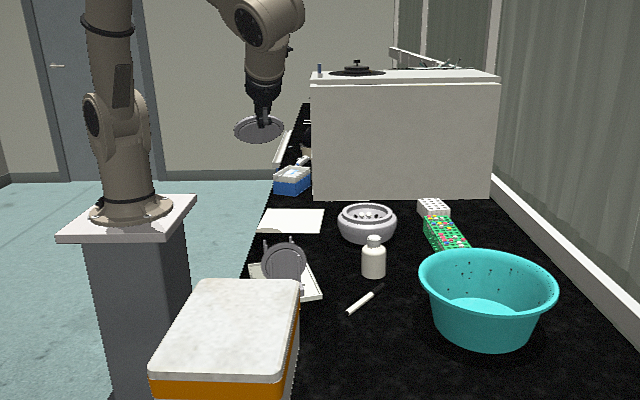

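The side view shows the lid held at about (258,128), knob-side up at 45°. The smaller lid is still in the rack at (284,262). I continue the pitch.

Call:
drive_effector(
  ticks={"dx":[0, 0, 0, 0, 0], "dy":[0, 0, 0, 0, 0], "dz":[0, 0, 0, 0, 0], "ax":[0.1, 0.2, 0.3, 0.3, 0.3], "ay":[0, 0, 0, 0, 0], "az":[0, 0, 0, 0, 0]},
)

```text
clock: 4.55
tcp_pos: [0.446, -0.261, 0.3521]
orientation: [-2.032, -0.268, 0.163]
contact_force: [-0.2, -0.0, -2.4]
grip_width: 0.0137
gripper_force: 89.4
```

```bash
cat > st.py <<'E'
from h import *
from bench import r
o=r.get_obs();R=Ro.from_rotvec(o['orientation']).as_matrix();T=np.array(o['tcp_pos'])
L=T+.106*R[:,2]+.008*R[:,1];n=-R[:,1]
print('joints',o['joints'],'\nR\n',R,'\nlid origin',L,'n',n)
a=np.linspace(0,6.28,73);c=np.outer(np.cos(a),R[:,0])+np.outer(np.sin(a),R[:,2])
low=min((L+.06*c+.008*n)[:,2].min(),(L+.05*c)[:,2].min());print('low',low)
D=np.array([.482,-.088,L[2]-(low-.003)])-L;print('D world',D,'tool',R.T@D)
E
python3 st.py
```

```text
joints [ 0.8138  0.6045 -0.2111  1.5649 -0.542   1.8664 -0.6354] 
R
 [[ 0.9658  0.119  -0.2302]
 [ 0.2591 -0.4419  0.8588]
 [ 0.0005 -0.8891 -0.4576]] 
lid origin [ 0.4226 -0.1735  0.2965] n [-0.119   0.4419  0.8891]
low 0.2736384274037941
D world [ 0.0594  0.0855 -0.2706] tool [0.0794 0.2099 0.1836]
```

Call:
drive_effector(
  ticks={"dx":[0.026, 0.052, 0.079, 0.079, 0.079], "dy":[0.02, 0.04, 0.07, 0.11, 0.145], "dz":[0.03, 0.06, 0.09, 0.11, 0.14], "ax":[0, 0, 0, 0, 0], "ay":[0, 0, 0, 0, 0], "az":[0, 0, 0, 0, 0]},
)

```text
clock: 5.05
tcp_pos: [0.5085, -0.1838, 0.1588]
orientation: [-2.035, -0.272, 0.16]
contact_force: [0.2, -0.8, -2.8]
grip_width: 0.0139
gripper_force: 89.6
```

Call:
drive_effector(
  ticks={"dx":[0, 0, 0, 0], "dy":[0.038, 0.038, 0.038, 0.038], "dz":[0.03, 0.03, 0.03, 0.03], "ax":[0, 0, 0, 0], "ay":[0, 0, 0, 0], "az":[0, 0, 0, 0]},
)

```text
clock: 5.45
tcp_pos: [0.5061, -0.1756, 0.1147]
orientation: [-2.032, -0.27, 0.159]
contact_force: [-0.2, -0.9, -1.7]
grip_width: 0.0136
gripper_force: 89.6
```

```bash
python3 st.py
python3 - <<'E'
from h import *
from bench import r
z=snap(r,'side','s3');z2=snap(r,'top','t3')
a=z['p'][120:300,200:440];b=z2['p'][170:290,270:430]
cv2.imwrite('pics/c3.png',np.hstack([cv2.resize(a,(480,360)),cv2.resize(b,(320,240)).copy() if 0 else cv2.copyMakeBorder(cv2.resize(b,(320,240)),0,120,0,0,0)]))
E
```

```text
joints [ 0.682   0.91   -0.2374  1.6429 -0.5593  1.4644 -0.53  ] 
R
 [[ 0.966   0.1215 -0.2281]
 [ 0.2585 -0.441   0.8595]
 [ 0.0039 -0.8893 -0.4574]] 
lid origin [ 0.4829 -0.088   0.0591] n [-0.1215  0.441   0.8893]
low 0.03626300888297517
D world [-0.0009 -0.     -0.0333] tool [-0.001   0.0295  0.0154]
```

View pics/c3.png

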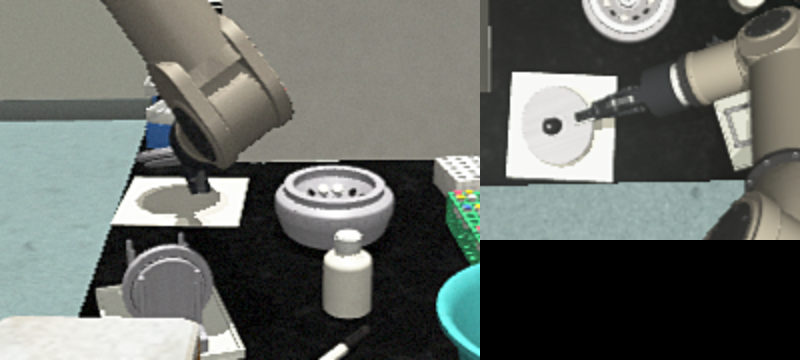

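The composite shows the lid knob-up and tilted, about 35 mm above the pad, centred on it at (558,127) in the right half. The wrist is clear of the rack. I lower it to contact.

Call:
drive_effector(
  ticks={"dx":[0, 0, 0, 0], "dy":[0.013, 0.025, 0.025, 0.025], "dz":[0.007, 0.013, 0.013, 0.013], "ax":[0, 0, 0, 0], "ay":[0, 0, 0, 0], "az":[0, 0, 0, 0]},
)

```text
clock: 5.95
tcp_pos: [0.504, -0.1741, 0.0829]
orientation: [-2.027, -0.266, 0.165]
contact_force: [-0.1, 0.6, -0.9]
grip_width: 0.014
gripper_force: 89.6
```

Call:
drive_effector(
  ticks={"dx":[0, 0, 0, 0], "dy":[0.002, 0.004, 0.004, 0.004], "dz":[0.001, 0.002, 0.002, 0.002], "ax":[0, 0, 0, 0], "ay":[0, 0, 0, 0], "az":[0, 0, 0, 0]},
)

```text
clock: 6.35
tcp_pos: [0.5044, -0.1743, 0.0791]
orientation: [-2.028, -0.267, 0.164]
contact_force: [0.6, -0.1, -2.4]
grip_width: 0.0136
gripper_force: 89.5
```

```bash
python3 st.py
```

```text
joints [ 0.6791  0.9653 -0.2331  1.6363 -0.5522  1.4295 -0.5062] 
R
 [[ 0.9659  0.1175 -0.2306]
 [ 0.2588 -0.4382  0.8608]
 [ 0.0001 -0.8912 -0.4537]] 
lid origin [ 0.4809 -0.0866  0.0239] n [-0.1175  0.4382  0.8912]
low 0.0012281936765321175
D world [ 0.0011 -0.0014  0.0018] tool [ 0.0007 -0.0008 -0.0023]
```

Call:
drive_effector(
  ticks={"dx":[0, 0, 0], "dy":[0.002, 0.002, 0.002], "dz":[0.001, 0.001, 0.001], "ax":[0, 0, 0], "ay":[0, 0, 0], "az":[0, 0, 0]},
)

```text
clock: 6.65
tcp_pos: [0.5046, -0.1745, 0.0776]
orientation: [-2.027, -0.267, 0.163]
contact_force: [0.8, -3.3, 5.1]
grip_width: 0.0136
gripper_force: 88.3
```

Call:
drive_effector(
  ticks={"dx":[0, 0, 0], "dy":[0.002, 0.002, 0.002], "dz":[0.001, 0.001, 0.001], "ax":[0, 0, 0], "ay":[0, 0, 0], "az":[0, 0, 0]},
)

```text
clock: 6.95
tcp_pos: [0.5049, -0.1749, 0.0765]
orientation: [-2.026, -0.267, 0.162]
contact_force: [1.6, -7.2, 12.4]
grip_width: 0.0136
gripper_force: 88.4
```

Call:
drive_effector(
  ticks={"dx":[0, 0, 0, 0, 0], "dy":[0, 0, 0, 0, 0], "dz":[0, 0, 0, 0, 0], "ax":[0, 0, 0, 0, 0], "ay":[0, 0, 0, 0, 0], "az":[0, 0, 0, 0, 0]},
  finger_gap=0.045,
)

```text
clock: 7.45
tcp_pos: [0.5042, -0.1741, 0.0743]
orientation: [-2.028, -0.267, 0.164]
contact_force: [-0.3, 0.7, -1.3]
grip_width: 0.0451
gripper_force: 0.4
```

```bash
python3 - <<'E'
from h import *
from bench import r
z=snap(r,'top','t4')
cv2.imwrite('pics/t4c.png',cv2.resize(z['p'][190:270,270:430],(640,320)))
w=cloud(z);q=w[205:262,283:340].reshape(-1,3)
for u,v in((308,233),(315,233),(320,233),(305,225),(305,240),(298,233)):print(u,v,w[v,u])
E
```

```text
308 233 [ 0.4778 -0.0821  0.0544]
315 233 [ 0.4767 -0.1039  0.0649]
320 233 [ 0.4779 -0.1192  0.0384]
305 225 [ 0.5045 -0.0725  0.0331]
305 240 [ 0.4575 -0.0714  0.0276]
298 233 [ 0.4803 -0.0495  0.0233]
```

View pics/t4c.png

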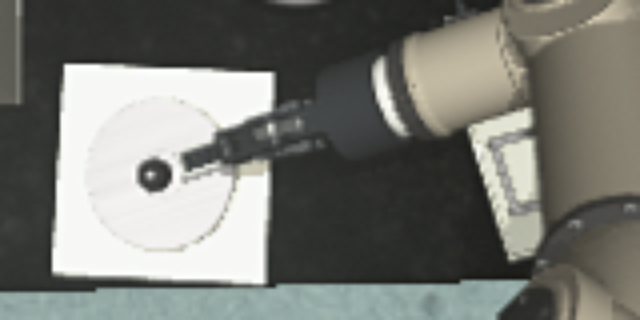

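The lid rests tilted (about 12°) on the lower finger, with its far edge on the pad and its knob at (155,175) in the crop. I withdraw along the tool axis.

Call:
drive_effector(
  ticks={"dx":[0, 0, 0, 0, 0], "dy":[0, 0, 0, 0, 0], "dz":[-0.01, -0.02, -0.03, -0.04, -0.05], "ax":[0, 0, 0, 0, 0], "ay":[0, 0, 0, 0, 0], "az":[0, 0, 0, 0, 0]},
)

```text
clock: 8.0
tcp_pos: [0.5162, -0.2185, 0.0979]
orientation: [-2.029, -0.267, 0.163]
contact_force: [-0.2, 0.1, 0.1]
grip_width: 0.0454
gripper_force: 0.0
```

Call:
drive_effector(
  ticks={"dx":[0, 0, 0, 0, 0], "dy":[0, 0, 0, 0, 0], "dz":[-0.03, -0.06, -0.1, -0.1, -0.1], "ax":[0, 0, 0, 0, 0], "ay":[0, 0, 0, 0, 0], "az":[0, 0, 0, 0, 0]},
)

```text
clock: 8.5
tcp_pos: [0.539, -0.3046, 0.143]
orientation: [-2.03, -0.266, 0.162]
contact_force: [-0.3, -0.9, -0.5]
grip_width: 0.045
gripper_force: 0.0
```

```bash
python3 - <<'E'
from h import *
from bench import r
z=snap(r,'top','t5');z0=load('top0')
w=cloud(z);g=w[200:265,280:345].reshape(-1,3)
q=g[(g[:,2]>.012)&(g[:,2]<.028)];c=q.mean(0);u,s,vt=np.linalg.svd(q-c);print('flange',c,vt[2],len(q))
(cc,rr)=cv2.minEnclosingCircle(q[:,:2].astype(np.float32));print(cc,rr)
k=g[(g[:,2]>.035)&(g[:,2]<.06)];print('knob',np.median(k,0),len(k),k.min(0),k.max(0))
cv2.imwrite('pics/t5c.png',cv2.resize(z['p'][140:280,270:450],(720,560)))
o=r.get_obs();print(o['joints'],o['clock'])
E
```

```text
flange [ 0.4798 -0.0902  0.0183] [ 0.0045 -0.0021 -1.    ] 1037
(0.4720412492752075, -0.09652656316757202) 0.07014569640159607
knob [ 0.481  -0.091   0.0429] 48 [ 0.4689 -0.1007  0.0368] [ 0.4912 -0.0787  0.0521]
[ 0.7449  0.9917 -0.1805  1.3437 -0.5007  1.7172 -0.5642] 8.55
```

View pics/t5c.png

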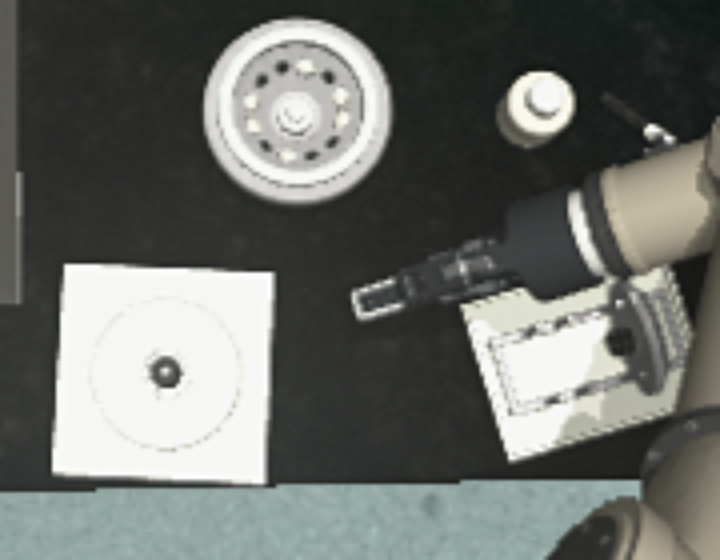

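The lid lies flat on the pad with its knob at (165,372) in the crop, the flange level at 18 mm and the knob top at 43 mm. Next I raise the tool, turn it back to pointing down, and go over the knob.

Call:
drive_effector(
  ticks={"dx":[0, 0, 0, 0, 0], "dy":[-0.03, -0.06, -0.09, -0.12, -0.134], "dz":[-0.015, -0.03, -0.05, -0.06, -0.068], "ax":[-0.1, -0.22, -0.35, -0.48, -0.6], "ay":[0, 0, 0, 0, 0], "az":[0, 0, 0, 0, 0]},
)

```text
clock: 9.05
tcp_pos: [0.5395, -0.3018, 0.296]
orientation: [-2.627, -0.35, 0.083]
contact_force: [0.1, 0.9, -0.1]
grip_width: 0.0453
gripper_force: 0.0
```

Call:
drive_effector(
  ticks={"dx":[0, 0, 0, 0, 0], "dy":[0, 0, 0, 0, 0], "dz":[0, 0, 0, 0, 0], "ax":[-0.12, -0.24, -0.36, -0.5, -0.5], "ay":[0, 0, 0, 0, 0], "az":[0, 0, 0, 0, 0]},
  finger_gap=0.06,
)

```text
clock: 9.55
tcp_pos: [0.5388, -0.2985, 0.2929]
orientation: [-3.112, -0.421, 0.0]
contact_force: [0.3, 1.1, -0.5]
grip_width: 0.0601
gripper_force: 0.0
```

Call:
drive_effector(
  ticks={"dx":[0, 0], "dy":[0, 0], "dz":[0, 0], "ax":[0, 0], "ay":[0, 0], "az":[0, 0]},
)

```text
clock: 9.75
tcp_pos: [0.5385, -0.3038, 0.2923]
orientation: [-3.112, -0.408, 0.002]
contact_force: [0.1, -0.6, -0.6]
grip_width: 0.06
gripper_force: 0.0
```

```bash
cat > go.py <<'E'
import sys
from h import *
from bench import r
o=r.get_obs();R=Ro.from_rotvec(o['orientation']).as_matrix();T=np.array(o['tcp_pos'])
d=np.array([float(x) for x in sys.argv[1:4]])-T
y=float(sys.argv[4]) if len(sys.argv)>4 else np.arctan2(R[1,0],R[0,0])
G=np.array([[np.cos(y),np.sin(y),0],[np.sin(y),-np.cos(y),0],[0,0,-1]])
print('tcp',T,'yaw',np.arctan2(R[1,0],R[0,0]),'shift',R.T@d,'rot',Ro.from_matrix(R.T@G).as_rotvec(),'F',np.array(o['contact_force']),'t',o['clock'])
E
python3 go.py .48 -.09 .25
```

```text
tcp [ 0.5385 -0.3038  0.2923] yaw 0.2607396008309258 shift [-0.0014 -0.2215  0.0429] rot [-0.0028  0.0012 -0.    ] F [ 0.0875 -0.5871 -0.6335] t 9.75
```

Call:
drive_effector(
  ticks={"dx":[0.042, 0.084, 0.126, 0.167, 0.167], "dy":[-0.017, -0.034, -0.05, -0.066, -0.066], "dz":[0.01, 0.02, 0.03, 0.042, 0.042], "ax":[0, 0, 0, 0, 0], "ay":[0, 0, 0, 0, 0], "az":[0, 0, 0, 0, 0]},
)

```text
clock: 10.25
tcp_pos: [0.6867, -0.1898, 0.2472]
orientation: [-3.106, -0.42, 0.002]
contact_force: [-0.9, 0.7, 0.5]
grip_width: 0.0597
gripper_force: 0.0
```

Call:
drive_effector(
  ticks={"dx":[0, 0, 0, 0], "dy":[0, 0, 0, 0], "dz":[0, 0, 0, 0], "ax":[0, 0, 0, 0], "ay":[0, 0, 0, 0], "az":[0, 0, 0, 0]},
)

```text
clock: 10.65
tcp_pos: [0.6824, -0.198, 0.2514]
orientation: [3.115, 0.406, 0.0]
contact_force: [-0.1, -0.6, -0.0]
grip_width: 0.06
gripper_force: 0.0
```

```bash
python3 - <<'E'
from h import *
from bench import r
o=r.get_obs();z=snap(r,'wrist','wr');print(o['tcp_pos'],o['orientation'],o['clock'])
w=cloud(z);q=np.abs(w[...,2]-.0695)<.003
m=(q&(np.hypot(w[...,0]-.6825,w[...,1]+.1975)<.08)).astype(np.uint8)*255
X=w[m>0];print(len(X),np.median(X[:,2]),np.percentile(X[:,2],[5,95]))
cv2.imwrite('pics/wr_m.png',np.hstack([z['p'][100:300,200:440],cv2.cvtColor(m,cv2.COLOR_GRAY2BGR)[100:300,200:440]]))
E
```

```text
[ 0.6824 -0.198   0.2514] [3.1147 0.4062 0.0003] 10.65
4722 0.06925867967027118 [0.068  0.0704]
```

View pics/wr_m.png

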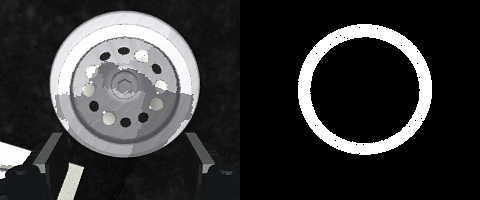

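The picture shows the rotor from above, and the rim ring is clean and fully visible (centre about (125,85) in the left half). I fit the ring and move over the lid.

```bash
cat >> h.py <<'E'
def ring(z,h,c0,rmax,T,rv,tol=.003):
    w=cloud(z);m=((np.abs(w[...,2]-h)<tol)&(np.hypot(w[...,0]-c0[0],w[...,1]-c0[1])<rmax)).astype(np.uint8)
    R=Ro.from_rotvec(rv).as_matrix()
    for c in cv2.findContours(m,cv2.RETR_CCOMP,cv2.CHAIN_APPROX_NONE)[0]:
        if len(c)<60: continue
        X=np.array([ray(z,u,v,h) for u,v in c[:,0]])
        k=np.ones(len(X),bool)
        for _ in range(3):
            s=np.linalg.lstsq(np.c_[2*X[k,:2],np.ones(k.sum())],(X[k,:2]**2).sum(1),rcond=None)[0]
            rr=np.sqrt(s[2]+s[0]**2+s[1]**2);e=np.hypot(X[:,0]-s[0],X[:,1]-s[1])-rr;k=abs(e)<max(.001,2*e[k].std())
        print('circle',s[:2],'r',rr,'n',k.sum(),'rms',e[k].std(),'tool',R.T@(np.r_[s[:2],h]-T))
E
python3 - <<'E'
from h import *
z=load('wr');ring(z,.07,(.6825,-.1975),.08,np.array([.6824,-.198,.2514]),[3.1147,.4062,.0003])
z=load('top0');ring(z,.07,(.6825,-.1975),.075,np.array([0,0,0]),[0,0,0],.005)
E
python3 go.py .48 -.09 .20
```

```text
circle [ 0.6842 -0.1983] r 0.06217328105473043 n 375 rms 0.0002603649595911344 tool [0.0017 0.0006 0.1814]
circle [ 0.6845 -0.1982] r 0.05128370531626044 n 309 rms 0.0003224512018456269 tool [0.0019 0.0006 0.1814]
circle [ 0.6836 -0.1984] r 0.061576815894445996 n 107 rms 0.0009075793406841912 tool [ 0.6836 -0.1984  0.07  ]
circle [ 0.6835 -0.1987] r 0.05278130123571471 n 93 rms 0.001056154938795559 tool [ 0.6835 -0.1987  0.07  ]
tcp [ 0.6826 -0.1976  0.2515] yaw 0.26003826542635794 shift [-0.1681 -0.156   0.0513] rot [ 0.0005 -0.0004 -0.    ] F [-0.3191 -0.2383  0.1925] t 10.7
```

Call:
drive_effector(
  ticks={"dx":[-0.035, -0.07, -0.105, -0.14, -0.168], "dy":[-0.032, -0.064, -0.096, -0.128, -0.156], "dz":[0, 0.01, 0.02, 0.035, 0.051], "ax":[0, 0, 0, 0, 0], "ay":[0, 0, 0, 0, 0], "az":[0, 0, 0, 0, 0]},
)

```text
clock: 11.2
tcp_pos: [0.478, -0.0886, 0.2001]
orientation: [3.115, 0.409, 0.001]
contact_force: [0.6, 0.7, -0.6]
grip_width: 0.0597
gripper_force: 0.0
```

Call:
drive_effector(
  ticks={"dx":[0, 0, 0, 0, 0], "dy":[0, 0, 0, 0, 0], "dz":[0, 0, 0, 0, 0], "ax":[0, 0, 0, 0, 0], "ay":[0, 0, 0, 0, 0], "az":[0, 0, 0, 0, 0]},
)

```text
clock: 11.7
tcp_pos: [0.4815, -0.0896, 0.2003]
orientation: [3.115, 0.409, 0.002]
contact_force: [0.7, -0.4, -0.7]
grip_width: 0.0603
gripper_force: 0.0
```

```bash
python3 - <<'E'
from h import *
from bench import r
o=r.get_obs();z=snap(r,'wrist','wl');T=np.array(o['tcp_pos']);print(T,o['clock'])
ring(z,.019,(.48,-.09),.08,T,o['orientation'])
ring(z,.043,(.48,-.09),.03,T,o['orientation'],.003)
w=cloud(z)
for h in(.019,.043):
    k=(np.hypot(w[...,0]-.48,w[...,1]+.09)<.06)&(abs(w[...,2]-h)<.005);print(h,k.sum(),np.median(w[k],0))
# knob by colour: dark blob
m=((z['p'].max(2)<90)&(np.hypot(w[...,0]-.48,w[...,1]+.09)<.045)&(w[...,2]>.039)).astype(np.uint8);print('dark top',np.median(w[m>0],0),m.sum(), (w[m>0].min(0)+w[m>0].max(0))/2)
E
python3 go.py .48 -.09 .1
```

```text
[ 0.4815 -0.0896  0.2003] 11.7
circle [ 0.4805 -0.0897] r 0.05915986032560528 n 352 rms 0.0002503819177094585 tool [-0.0013 -0.0003  0.1813]
circle [ 0.4762 -0.0908] r 0.014796595658658701 n 88 rms 0.0007411314951616095 tool [-0.0057 -0.0003  0.1813]
circle [ 0.4809 -0.0897] r 0.011427403878411268 n 78 rms 0.0002680549532398372 tool [-0.0009 -0.0002  0.1573]
0.019 11660 [ 0.4857 -0.0883  0.0183]
0.043 602 [ 0.481  -0.0895  0.0422]
dark top [ 0.4928 -0.087   0.2133] 27882 [ 0.4843 -0.0898  0.1348]
tcp [ 0.4813 -0.0895  0.2001] yaw 0.2610824073857563 shift [-0.0014  0.0001  0.1001] rot [ 0.0003 -0.0008 -0.    ] F [ 0.2909 -0.7985 -0.2   ] t 11.75
```

Call:
drive_effector(
  ticks={"dx":[-0.001, -0.001, -0.001, -0.001, -0.001], "dy":[0, 0, 0, 0, 0], "dz":[0.04, 0.08, 0.1, 0.105, 0.105], "ax":[0, 0, 0, 0, 0], "ay":[0, 0, 0, 0, 0], "az":[0, 0, 0, 0, 0]},
)

```text
clock: 12.25
tcp_pos: [0.4796, -0.0894, 0.0945]
orientation: [-3.115, -0.41, 0.002]
contact_force: [0.1, -0.2, -0.2]
grip_width: 0.0601
gripper_force: 0.0
```

Call:
drive_effector(
  ticks={"dx":[0, 0, 0], "dy":[0, 0, 0], "dz":[0, 0, 0], "ax":[0, 0, 0], "ay":[0, 0, 0], "az":[0, 0, 0]},
)

```text
clock: 12.55
tcp_pos: [0.4802, -0.0894, 0.096]
orientation: [3.114, 0.41, 0.003]
contact_force: [-0.5, -0.4, 0.3]
grip_width: 0.0601
gripper_force: 0.0
```

```bash
python3 go.py .4806 -.0897 .0945
```

```text
tcp [ 0.4802 -0.0894  0.096 ] yaw 0.2616904229783559 shift [0.0003 0.0004 0.0015] rot [ 0.0008 -0.002  -0.    ] F [-0.4714 -0.372   0.3018] t 12.55
```

Aligned over the knob. I close the fingers and lift a little.

Call:
drive_effector(
  ticks={"dx":[0, 0, 0, 0, 0], "dy":[0, 0, 0, 0, 0], "dz":[0, 0, 0, 0, 0], "ax":[0, 0, 0, 0, 0], "ay":[0, 0, 0, 0, 0], "az":[0, 0, 0, 0, 0]},
  finger_gap=0,
  clamp_n=60,
)

```text
clock: 13.05
tcp_pos: [0.4797, -0.0894, 0.0954]
orientation: [3.115, 0.41, 0.001]
contact_force: [-1.6, -0.2, 7.1]
grip_width: 0.0219
gripper_force: 58.4
```

Call:
drive_effector(
  ticks={"dx":[0, 0, 0, 0, 0], "dy":[0, 0, 0, 0, 0], "dz":[-0.04, -0.08, -0.12, -0.12, -0.12], "ax":[0, 0, 0, 0, 0], "ay":[0, 0, 0, 0, 0], "az":[0, 0, 0, 0, 0]},
)

```text
clock: 13.55
tcp_pos: [0.4795, -0.0894, 0.2152]
orientation: [3.114, 0.41, 0.002]
contact_force: [-0.5, 0.7, -3.3]
grip_width: 0.022
gripper_force: 59.4
```

```bash
python3 - <<'E'
from h import *
from bench import r
o=r.get_obs();T=np.array(o['tcp_pos']);print(T,o['clock']);z=snap(r,'wrist','wh')
w=cloud(z);R=Ro.from_rotvec(o['orientation']).as_matrix();t=(w-T)@R
k=(np.hypot(t[...,0],t[...,1])<.07)&(abs(t[...,2]-.077)<.008)&(t[...,0]>.005)
X=t[k];c=X.mean(0);u,s,vt=np.linalg.svd(X-c,full_matrices=False);print('flange in tool',c,vt[2],len(X))
ring(z,T[2]-c[2],T[:2],.08,T,o['orientation'],.005)
E
python3 go.py .6842 -.1983 .2
```

```text
[ 0.4795 -0.0894  0.2152] 13.55
flange in tool [ 0.0298 -0.0003  0.0772] [ 0.0057  0.0006 -1.    ] 16393
circle [ 0.442  -0.0992] r 0.01742903536065994 n 198 rms 0.0025217916822238406 tool [-0.0388 -0.0002  0.0771]
circle [ 0.488  -0.0869] r 0.053237391599175704 n 455 rms 0.004484495497512149 tool [ 0.0089 -0.0003  0.0772]
tcp [ 0.4787 -0.0893  0.2141] yaw 0.26180755783244597 shift [0.1703 0.1585 0.0138] rot [-0.0004  0.0013 -0.    ] F [-0.0997  0.8283 -3.2463] t 13.6
```

```bash
cat > fit.py <<'E'
import sys
from h import *
from bench import r
from scipy.optimize import least_squares
o=r.get_obs();T=np.array(o['tcp_pos']);z=snap(r,'wrist',sys.argv[1]);R=Ro.from_rotvec(o['orientation']).as_matrix()
w=cloud(z);t=(w-T)@R
m=((np.hypot(t[...,0],t[...,1])<.072)&(abs(t[...,2]-.077)<.005)).astype(np.uint8)
c=max(cv2.findContours(m,cv2.RETR_EXTERNAL,cv2.CHAIN_APPROX_NONE)[0],key=len)[:,0]
h=T[2]-.0767
X=(np.array([ray(z,u,v,h) for u,v in c])-T)@R
X=X[(X[:,0]>.012)&(np.hypot(X[:,0],X[:,1])>.052)]
f=least_squares(lambda p:np.hypot(X[:,0]-p[0],X[:,1]-p[1])-.0592,[0,0],loss='soft_l1',f_scale=.0005)
print('lid in tool',f.x,'n',len(X),'rms',np.sqrt((f.fun**2).mean()),'lid world',T+R@np.r_[f.x,.0767+.016],'t',o['clock'])
E
python3 fit.py wh2
```

```text
lid in tool [ 0.0009 -0.0003] n 268 rms 0.00014054716574269857 lid world [ 0.4794 -0.0888  0.1214] t 13.6
```

Call:
drive_effector(
  ticks={"dx":[0.034, 0.068, 0.102, 0.136, 0.169], "dy":[0.032, 0.064, 0.096, 0.128, 0.159], "dz":[0, 0, 0, 0, 0.01], "ax":[0, 0, 0, 0, 0], "ay":[0, 0, 0, 0, 0], "az":[0, 0, 0, 0, 0]},
)

```text
clock: 14.15
tcp_pos: [0.6853, -0.2001, 0.2032]
orientation: [-3.114, -0.41, 0.002]
contact_force: [1.0, 0.8, -1.3]
grip_width: 0.0216
gripper_force: 59.3
```

Call:
drive_effector(
  ticks={"dx":[0, 0, 0, 0, 0], "dy":[0, 0, 0, 0, 0], "dz":[0.01, 0.014, 0.014, 0.014, 0.014], "ax":[0, 0, 0, 0, 0], "ay":[0, 0, 0, 0, 0], "az":[0, 0, 0, 0, 0]},
)

```text
clock: 14.65
tcp_pos: [0.6836, -0.1987, 0.1916]
orientation: [3.115, 0.411, 0.001]
contact_force: [0.7, 0.3, -1.3]
grip_width: 0.0216
gripper_force: 59.5
```

```bash
python3 go.py .6834 -.1988 .1547 && python3 fit.py wh3
```

```text
tcp [ 0.6836 -0.1987  0.1916] yaw 0.26241549363102395 shift [-0.0002  0.0001  0.0369] rot [ 0.0001 -0.0005 -0.    ] F [ 0.746   0.2597 -1.3132] t 14.65
lid in tool [ 0.0009 -0.0003] n 268 rms 0.00014387175776955683 lid world [ 0.6844 -0.1981  0.0989] t 14.65
```

Centred within about 0.3 mm. I lower in small steps and watch the force.

Call:
drive_effector(
  ticks={"dx":[0, 0, 0, 0, 0], "dy":[0, 0, 0, 0, 0], "dz":[0.01, 0.02, 0.025, 0.025, 0.025], "ax":[0, 0, 0, 0, 0], "ay":[0, 0, 0, 0, 0], "az":[0, 0, 0, 0, 0]},
)

```text
clock: 15.2
tcp_pos: [0.6838, -0.1992, 0.1656]
orientation: [-3.115, -0.41, 0.001]
contact_force: [-0.1, -0.4, -2.3]
grip_width: 0.0218
gripper_force: 59.5
```

Call:
drive_effector(
  ticks={"dx":[0, 0, 0, 0], "dy":[0, 0, 0, 0], "dz":[0.002, 0.004, 0.006, 0.006], "ax":[0, 0, 0, 0], "ay":[0, 0, 0, 0], "az":[0, 0, 0, 0]},
)

```text
clock: 15.6
tcp_pos: [0.6837, -0.1991, 0.1596]
orientation: [-3.115, -0.41, 0.001]
contact_force: [0.1, 0.1, -2.4]
grip_width: 0.0217
gripper_force: 59.5
```

```bash
python3 go.py .6834 -.1988 .1547
```

```text
tcp [ 0.6837 -0.1991  0.1596] yaw 0.26182175541845587 shift [-0.0002 -0.0004  0.0049] rot [-0.0002  0.0004 -0.    ] F [ 0.0886  0.1109 -2.3727] t 15.6
```

Call:
drive_effector(
  ticks={"dx":[0, 0, 0, 0], "dy":[0, 0, 0, 0], "dz":[0.002, 0.004, 0.005, 0.005], "ax":[0, 0, 0, 0], "ay":[0, 0, 0, 0], "az":[0, 0, 0, 0]},
)

```text
clock: 16.0
tcp_pos: [0.6839, -0.1992, 0.1548]
orientation: [-3.115, -0.41, 0.0]
contact_force: [-0.3, -0.4, -3.0]
grip_width: 0.0218
gripper_force: 59.6
```

Call:
drive_effector(
  ticks={"dx":[0, 0, 0, 0], "dy":[0, 0, 0, 0], "dz":[0.001, 0.001, 0.001, 0.001], "ax":[0, 0, 0, 0], "ay":[0, 0, 0, 0], "az":[0, 0, 0, 0]},
)

```text
clock: 16.4
tcp_pos: [0.684, -0.1992, 0.1546]
orientation: [3.115, 0.41, 0.001]
contact_force: [-3.7, 1.5, 6.1]
grip_width: 0.0216
gripper_force: 60.3
```

```bash
python3 go.py .6834 -.1988 .1547
```

```text
tcp [ 0.684  -0.1992  0.1546] yaw 0.26178191562531933 shift [-0.0004 -0.0006 -0.0001] rot [ 0.0002 -0.0003 -0.    ] F [-3.667   1.4811  6.0785] t 16.4
```

Contact at the expected home height. I press 1 mm more, hold, let go and withdraw.

Call:
drive_effector(
  ticks={"dx":[0, 0, 0, 0], "dy":[0, 0, 0, 0], "dz":[0.001, 0.001, 0.001, 0.001], "ax":[0, 0, 0, 0], "ay":[0, 0, 0, 0], "az":[0, 0, 0, 0]},
)

```text
clock: 16.8
tcp_pos: [0.6839, -0.1992, 0.1545]
orientation: [3.115, 0.41, 0.001]
contact_force: [-6.5, 1.1, 11.3]
grip_width: 0.0218
gripper_force: 61.0
```

Call:
drive_effector(
  ticks={"dx":[0, 0, 0, 0, 0], "dy":[0, 0, 0, 0, 0], "dz":[0, 0, 0, 0, 0], "ax":[0, 0, 0, 0, 0], "ay":[0, 0, 0, 0, 0], "az":[0, 0, 0, 0, 0]},
  finger_gap=0.06,
)

```text
clock: 17.3
tcp_pos: [0.6839, -0.1992, 0.1526]
orientation: [-3.115, -0.41, 0.0]
contact_force: [-0.7, 0.3, 0.5]
grip_width: 0.0601
gripper_force: 0.0
```

Call:
drive_effector(
  ticks={"dx":[0, 0, 0, 0], "dy":[0, 0, 0, 0], "dz":[-0.02, -0.05, -0.09, -0.11], "ax":[0, 0, 0, 0], "ay":[0, 0, 0, 0], "az":[0, 0, 0, 0]},
)

```text
clock: 17.7
tcp_pos: [0.6851, -0.1995, 0.2667]
orientation: [3.113, 0.41, 0.007]
contact_force: [0.8, -0.5, 0.4]
grip_width: 0.0603
gripper_force: 0.0
```

Call:
drive_effector(
  ticks={"dx":[0, 0, 0], "dy":[0, 0, 0], "dz":[0, 0, 0], "ax":[0, 0, 0], "ay":[0, 0, 0], "az":[0, 0, 0]},
)

```text
clock: 18.0
tcp_pos: [0.6831, -0.199, 0.2612]
orientation: [-3.114, -0.41, 0.004]
contact_force: [-0.5, 0.7, 0.1]
grip_width: 0.0604
gripper_force: 0.0
```

```bash
python3 - <<'E'
from h import *
from bench import r
o=r.get_obs();z=snap(r,'wrist','wf');T=np.array(o['tcp_pos']);print(o['clock'])
ring(z,.078,(.6843,-.1983),.08,T,o['orientation'])
w=cloud(z);d=np.hypot(w[...,0]-.6843,w[...,1]+.1983);k=(d<.055)&(d>.02)&(abs(w[...,2]-.078)<.01)
X=w[k];c=X.mean(0);print(c,np.linalg.svd(X-c,full_matrices=False)[2][2])
t=snap(r,'top','tf');cv2.imwrite('pics/tfc.png',cv2.resize(t['p'][140:270,190:470],(784,364)))
E
```

```text
18.0
circle [ 0.6847 -0.1988] r 0.05916663935679608 n 351 rms 0.00025741667052530537 tool [0.002  0.0005 0.1832]
circle [ 0.6805 -0.2   ] r 0.014802982798992495 n 89 rms 0.0007755017181502889 tool [-0.0023  0.0005  0.1832]
[ 0.6867 -0.1977  0.0773] [-0.0012  0.0001 -1.    ]
```

View pics/tfc.png

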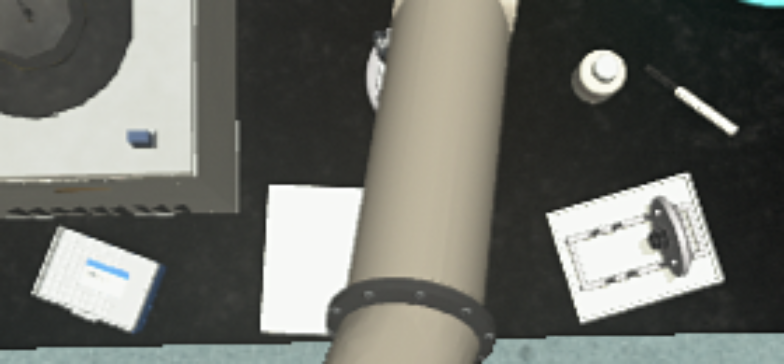

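The final picture shows the bottle at (600,75), the tip box at (100,278) and the small lid at (670,235) all in place. In the wrist view the lid's flange top is at 77.3 mm (78 is home, same −0.7 mm bias as earlier). It is level to about 0.001 rad and within 1 mm of the rotor's axis.

```bash
python3 -c "
from bench import r
print(r.hand_in())"
```

```text
the job is handed in; nothing more can be done
None
```

The larger lid is home and level in the rotor's rim, let go, within 1 mm of the axis by the wrist camera; the small lid, bottle and tip box look undisturbed, and the job was handed in at about 18 s with no verdict returned.

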